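# Clear bamboo offcuts into the pedal-lid bin of the tea table

## Task

Clear the two bamboo offcuts off the tea table into the waste bin that hangs on its far edge: press the bin's hand pedal down to raise the lid, shift the pedal sideways under its catch so that the lid stays up by itself, and sweep or drop both pieces in. Then press the pedal free of the catch, shift it back and ease it all the way up, so that the lid comes down shut without falling or banging. Do not knock the gaiwan, the glass pitcher or the tea scoop about.

Things in the scene. Friction and masses are not known exactly. Their poses are not given: they have to be found in the camera images.
- bin: Waste bin hung on the table's far edge, never yawed. Origin: a point in its mouth at table-top height (z = 0); x away from the robot, y left. The table top ends at x = -70 mm in this frame, and the mouth opens right past that edge, level with the table top: inside it runs from x = -62 to +82 mm and y = -97 to +97 mm; 160 mm deep. Offsets below are in this frame.
- lid_top (a point): Middle of the top face of the steel lid (160 x 204 x 3 mm) that covers the mouth; shut, its top lies 3 mm above the table top. Its hinge runs along y at x = +95 mm, z = +6 mm. Raised on the catch it stands upright at the far side of the mouth (x = +74 to +90 mm), 170 mm high.
- lid (a joint): Lid angle, rad: 0 shut, about 1.49 with the pedal hooked under the catch, 1.70 with the pedal fully down. Driven only by the pedal lever. If the pedal is let go off the catch, the lid falls and bangs within half a second; below 1.3 rad it may come down at no more than 3 rad/s (unhurried easing gives about 1).
- pedal (a joint): Pedal lever angle, rad: 0 fully up (lid shut), 0.369 fully down on its stop, about 0.32 resting up against the catch. Lever axis: along y, at x = -13 mm, z = +2 mm. Pressing needs 6 to 10 N on the pad; lid weight and a spring push the pedal back up.
- shift (a joint): Sideways place of the pedal on its shaft, m: 0 inner end, 0.022 fully to the right (-y, away from the mouth). Stays where left (about 1 N of friction); a finger pressing on the pad carries it along. Below 0.005 the lever rises freely past the catch; above 0.010 it is hooked (0.018 or more is safe). Press to the stop before shifting either way.
- pad (a point): Centre of the pedal pad's top: rubber, 52 x 52 mm, over the table top right of the bin; ribs 7 mm high along its left and right edges, 43 mm apart. Up: x = -117, y = -142, z = +63 mm. Fully down: x = -132, z = +22 mm (it swings about the lever axis). Hooked: 22 mm farther right, z = +27 mm. Its near edge tilts 0.18 rad up when up, 0.18 rad down when down.
- catch_lip (a point): Hold-open catch: centre of a fixed steel lip (20 x 30 x 4 mm, about 16 mm above the table top) by the table edge, right of the lever and between pad and bin. The lever's 12 mm wide bar goes under it when pressed down and shifted right.
- tube_end_c (a point): Centre (half-way up) of the sawn-off end of a bamboo tube, a short open cup standing on the table: 44 mm across, 26 mm high, wall 4.5 mm, 30 g. To go into the bin.
- half_tube_c (a point): Centre (11 mm above its underside) of a split half of bamboo tube lying hollow side down: 60 mm long (its x axis), 43 mm wide (y), 22 mm high, 30 g. To go into the bin.
- gaiwan_c (a point): Centre of the celadon gaiwan (lidded cup on a saucer, 108 mm across, 93 mm high) on the plastic tray at the left. To be left alone.
- pitcher_c (a point): Point on the axis of the glass pitcher, half-way up (74 mm across, 85 mm high, with a handle on one side), on the table at the right. To be left alone.
- scoop_c (a point): Middle of the steel tea scoop (160 mm long along its x axis, 36 mm wide, 13 mm high) lying on the table to the left of the offcuts. To be left alone.

How it is judged (in metres and radians):
On the way, in this order (a step that is already met when the one before it is completed fails the run):
1. the lid stands open by itself: pedal hooked under its catch, the fingers touching nothing (value of joint lid above 1 rad and value of joint shift above 0.008 m and contact force between the fingers and anything else below 0.3 N), for 0.3 s.
2. both bamboo offcuts are down inside the bin, the lid still up (value of joint lid above 1 rad and z of tube_end_c in the frame of bin between -0.17 and -0.06 m and z of half_tube_c in the frame of bin between -0.17 and -0.06 m), for 0.1 s.
At the end, for the whole second after the job is handed in: Both offcuts lie inside the bin (at least 60 mm below table height), the lid is shut (within 0.06 rad), the pedal is fully up (within 0.02 rad) and back at the inner end of its shaft (within 8 mm) (value of joint lid below 0.06 rad and value of joint pedal below 0.02 rad and value of joint shift below 0.008 m and x of tube_end_c in the frame of bin between -0.065 and 0.085 m and y of tube_end_c in the frame of bin between -0.1 and 0.1 m and z of tube_end_c in the frame of bin between -0.17 and -0.06 m and x of half_tube_c in the frame of bin between -0.065 and 0.085 m and y of half_tube_c in the frame of bin between -0.1 and 0.1 m and z of half_tube_c in the frame of bin between -0.17 and -0.06 m); the robot touches nothing.
It fails at once if the lid falls shut (below 1.3 rad it comes down faster than 3 rad/s) (value of joint lid below 1.3 rad and velocity of joint lid below -3 rad/s).
It fails at once if the gaiwan is shoved or tipped (over 20 mm) (distance of gaiwan_c from where it was at the start of the episode above 0.02 m).
It fails at once if the pitcher is shoved or tipped (over 20 mm) (distance of pitcher_c from where it was at the start of the episode above 0.02 m).
It fails at once if the scoop is shoved about (over 20 mm) (distance of scoop_c from where it was at the start of the episode above 0.02 m).
It also fails if it takes over 72 s, if anything falls off the work surface, if the arm or the gripper's body presses on something with over 40 N, if the wrist force passes 120 N, or if a joint passes its speed limit or range.

## Robot

A 6-joint arm with a two-finger parallel gripper is mounted at the origin on the work surface. World frame = base frame: x ahead of the robot, y to its left, z up, the work surface at z = 0. Lengths are in mm, angles in rad, forces in N, time in s.
With the tool pointing down it reaches from about 300 to 750 mm from the base axis. Payload 8.5 kg.
Tool frame: the origin (TCP) lies between the finger pads; the fingertips stand 11 mm ahead of it and the grasp point (between the pads) lies 8 mm behind it (r.tip_extent is the distance from the TCP to the fingertips, in mm); z points along the fingers, y is the direction in which the jaws open and shut (so a half turn about z gives the same grasp; the last joint's range is limited). The gripper opens to 85 mm and grips with 20 to 120 N. Pads are 22 mm wide; open, the fingers measure 114 mm over their backs; the gripper's body (76 mm by 85 mm) begins 54 mm behind the grasp point. The pads swing forward as they close: fully open they stand 13 mm farther back than shut.
Start: joints at [-1.392, 0.381, 1.297, -0, 1.464, -0.215], TCP at [211.028, -507.885, 208.022] pointing down, gripper open.
Joint ranges: [-3.11, 3.11], [-0.89, 2.33], [0.22, 2.48], [-1.42, 4.56], [0.17, 2.85], [-2.88, 2.88]. Speed limits (rad/s): [2.39, 2.39, 3.14, 3.14, 3.14, 3.14].

## Interface

Orientations are given as a unit quaternion [w, x, y, z].
In Python, from plant import r gives the robot as it stands.
- The arm moves only by the tool send_rows, never from a script. Its argument "commands" is a list of rows, each a list of 5 numbers: the shift along the tool's x, y, z in cm, then the turn about the tool's z in units of 10 degrees (1.0 is 10 degrees), then the closure, from -1 (fully open) to 1 (shut). In form: [[tx, ty, tz, twist, claw], ...]. A call has 1 to 8 rows; each row shifts and turns the commanded pose from where the row before left it, along the tool's axes as they then stand; what a row does not reach is not made up. A row lasts 1/8 s, in which the tool goes at most 62.5 mm and 10.7 degrees, less where a joint would pass 70% of its speed; a pose out of reach is approached as far as the arm can. A call is refused whole if a number of a shift passes 6.25 or a number of a turn 1, either way. A call with a gripper value outside its range is refused whole. The fingers move at their own pace and stop on an object; "newtons" is the grip in N (left out, the last holds). Time passes only in rows, so rows that do not move let the fingers close. It gives the time, the measured TCP pose, the force and the opening at its end, in the units of the state.
- r.observe(): the state, without advancing time (a new reading comes with each control period).
- r.read_camera(name): name is "scene" or "top"; returns (picture, depth): 400x640x3 uint8, red, green, blue; 400x640 float32, mm along the optical axis (not along the pixel's ray), 0 where there is no reading.
- r.get_calibration(name): a dict with "fx", "fy", "cx", "cy" (pixels), "distortion" ([k1, k2, p1, p2, k3] as OpenCV has them; the pictures are not rectified), "position" and "attitude" of the camera in the world. Camera axes: x right, y up, looking along -z (the intrinsics and any distortion apply to the point x, -y, -z); pixel columns grow to the right and rows downward; lengths in mm; the calibration is good to about 2 mm. A picture is of the moment at which its call begins. get_calibration takes no time and is no camera call.
- r.finish_job(): hands the job in, once; it reports no verdict.
The state is a dict: "time": time; "qpos": joint angles; "dq": joint speeds; "joint_efforts": joint torques, N m; "tool_pos": TCP position; "tcp_rot": TCP orientation; "ft_force": force on the tool from outside, world axes, zero at the start; "ft_torque": the same for the moment, N m; "opening": opening from 0.0 (shut) to 1.0 (fully open).
Only numpy, scipy, OpenCV 4.12 (cv2) and the standard library are available. Lean on these libraries where they do the work, as an engineer would, in place of code of your own. Each camera call takes 0.05 s, during which the arm holds its last target. There are 200 camera calls.

## Working session

There is one attempt and no reset: what is moved stays moved. The work goes in short steps, Python scripts to look and compute and a tool call to move; the robot and the scene stay as the last step left them, time stands still between calls to the robot, and variables do not carry over. Pictures are saved under pics/ and viewed, about 8 in all and at most 12, crops included, and the job is handed in when it is done.

Besides the shell and the picture viewer there is one more tool, called as name(argument=value, ...), one argument or row to a line, values as JSON. send_rows: Moves the arm, as the interface text tells. Its arguments: {"type":"object","properties":{"commands":{"type":"array"},"newtons":{"type":"number"}},"required":["commands"]}

```bash
ls; mkdir -p pics; cat > h.py <<'E'
import numpy as np, cv2
from plant import r
from scipy.spatial.transform import Rotation as R
def K(c): 
    k=r.get_calibration(c); return k
def rot(k):
    a=np.array(k["attitude"],float)
    return R.from_quat([a[1],a[2],a[3],a[0]]).as_matrix() if a.size==4 else a.reshape(3,3)
def cloud(c,d):
    k=K(c); h,w=d.shape
    uv=np.stack(np.meshgrid(np.arange(w),np.arange(h)),-1).reshape(-1,1,2).astype(np.float32)
    M=np.array([[k["fx"],0,k["cx"]],[0,k["fy"],k["cy"]],[0,0,1.]])
    n=cv2.undistortPoints(uv,M,np.array(k["distortion"],float)).reshape(h,w,2)
    p=np.stack([n[...,0]*d,-n[...,1]*d,-d],-1)
    P=p@rot(k).T+np.array(k["position"]); P[d<=0]=np.nan
    return P
def shot(c,name):
    im,d=r.read_camera(c); cv2.imwrite(f"pics/{name}.png",im[...,::-1]); P=cloud(c,d); np.save(f"pics/{name}.npy",P); return im,P
E
python3 - <<'E'
from h import *
for c in("scene","top"):
    print(K(c)); im,P=shot(c,c+"0")
print(r.observe(), r.tip_extent)
E
```

```text
pics
{'fx': 516.491204490742, 'fy': 516.491204490742, 'cx': 306.4829332438009, 'cy': 199.16206234116152, 'distortion': array([-0.1024771,  0.       ,  0.       ,  0.       ,  0.       ]), 'position': array([1382.9582462 ,   55.70186553,  894.6926892 ]), 'attitude': array([0.62772588, 0.2760328 , 0.28800673, 0.66844464])}
{'fx': 473.1676925511695, 'fy': 473.1676925511695, 'cx': 318.1569589797194, 'cy': 190.89308218755994, 'distortion': array([-0.02860811,  0.        ,  0.        ,  0.        ,  0.        ]), 'position': array([ 311.25314937,   -6.07360027, 1398.76319786]), 'attitude': array([-0.70528755, -0.05071797,  0.03719331,  0.70612592])}
{'time': 0.1, 'qpos': array([-1.39226915e+00,  3.81128915e-01,  1.29812553e+00, -3.79328251e-05,
        1.46363625e+00, -2.15303591e-01]), 'dq': array([-0.00100773, -0.00081095, -0.00149344,  0.00128985, -0.0019849 ,
       -0.00077323]), 'joint_efforts': array([ 4.03358878e-03, -4.49221945e+01, -2.31656474e+01, -1.07139952e-04,
        3.66191358e-03, -1.68792690e-05]), 'tool_pos': array([ 210.98437028, -507.61044562,  207.49344036]), 'tcp_rot': array([-6.49259756e-04,  9.80674127e-01,  1.95647219e-01, -6.91941621e-06]), 'ft_force': array([ 0.02141426, -0.64478508,  0.50342302]), 'ft_torque': array([ 0.01934579, -0.02169251, -0.01047803]), 'opening': 0.9991538699967261} 11.0
```

View pics/top0.png

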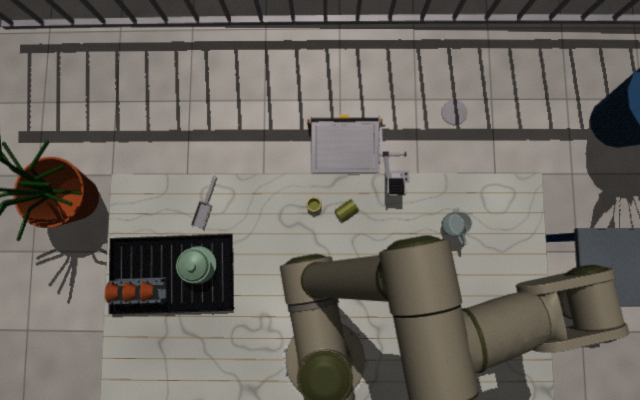

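View pics/scene0.png

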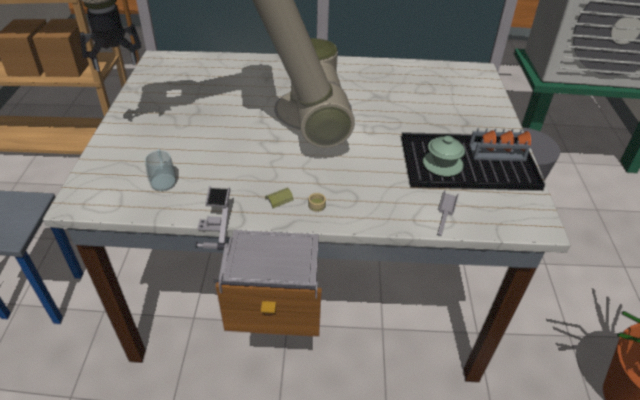

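Top view: lid at (346,147), pad (397,186), cup (314,206), half tube (346,211), scoop (205,203), pitcher (455,224). In the scene view they sit at (270,258), (218,196), (317,202), (280,198), (446,212) and (160,170).

```bash
cat > m.py <<'E'
from h import *
def green(name,box):
    im=cv2.imread(f"pics/{name}.png"); P=np.load(f"pics/{name}.npy"); hsv=cv2.cvtColor(im,cv2.COLOR_BGR2HSV)
    m=cv2.inRange(hsv,(18,110,40),(45,255,255)); z=np.zeros_like(m); x0,y0,x1,y1=box; z[y0:y1,x0:x1]=m[y0:y1,x0:x1]
    n,l,s,c=cv2.connectedComponentsWithStats(z)
    for i in range(1,n):
        if s[i,4]<15: continue
        q=P[l==i]; q=q[~np.isnan(q[:,0])]; t=q[q[:,2]>8]; 
        print(name,c[i].round(),s[i,4],"min",np.percentile(t,3,0).round(),"max",np.percentile(t,97,0).round())
        (cx,cy),wh,a=cv2.minAreaRect((t[:,:2]).astype(np.float32)); print("  rect",round(cx),round(cy),np.round(wh),round(a,1))
if __name__=="__main__":
    green("top0",(280,180,385,240)); green("scene0",(240,175,345,225))
    P=np.load("pics/top0.npy"); S=np.load("pics/scene0.npy")
    def reg(n,P,x0,x1,y0,y1,z0,z1):
        q=P.reshape(-1,3); q=q[(q[:,0]>x0)&(q[:,0]<x1)&(q[:,1]>y0)&(q[:,1]<y1)&(q[:,2]>z0)&(q[:,2]<z1)]
        if len(q): print(n,len(q),"med",np.median(q,0).round(),"p2",np.percentile(q,2,0).round(),"p98",np.percentile(q,98,0).round())
    for a,b in(("top",P),("scene",S)):
        print(a)
        reg("table",b,450,580,-300,200,-15,8)
        c=b[125:170,316:377] if a=="top" else b[240:278,232:312]
        reg("lid",c,0,2000,-500,500,-30,40)
        reg("pad",b,500,660,-280,-150,48,90)
        reg("lidarea",b,500,800,-230,150,-8,10)
        reg("scoop",b,450,680,250,420,4,40)
        reg("pitcher",b,400,600,-480,-300,20,120)
        reg("gaiwan",b,300,550,200,480,40,120)
    for rw in (147,): print("row",[(u,P[rw,u].round().tolist()) for u in list(range(306,318,2))+list(range(376,390,2))])
    print("col",[(v,P[v,340].round().tolist()) for v in list(range(114,126,2))+list(range(168,182,2))])
E
python3 m.py
```

```text
top0 [314. 204.] 134 min [427.  18.   9.] max [461.  50.  29.]
  rect 443 34 [37. 38.] 74.1
top0 [347. 210.] 251 min [404. -88.  11.] max [451. -37.  27.]
  rect 428 -63 [38. 57.] 35.1
top
table 5375 med [504. -41.   1.] p2 [ 453. -290.   -5.] p98 [575. 188.   7.]
lid 2732 med [619. -63.   4.] p2 [ 552. -151.   -3.] p98 [685.  24.  10.]
pad 130 med [ 509. -202.   61.] p2 [ 500. -227.   55.] p98 [ 519. -177.   69.]
lidarea 5348 med [591. -56.   2.] p2 [ 503. -175.   -5.] p98 [704. 126.   9.]
scoop 398 med [495. 341.   6.] p2 [452. 254.   4.] p98 [535. 416.  15.]
pitcher 133 med [ 413. -367.   71.] p2 [ 401. -403.   24.] p98 [ 427. -342.   90.]
gaiwan 109 med [308. 369.  74.] p2 [300. 341.  67.] p98 [317. 401.  84.]
scene
table 6410 med [510. -39.  -1.] p2 [ 453. -289.  -11.] p98 [575. 190.   4.]
lid 3018 med [628. -62.   2.] p2 [ 571. -150.   -2.] p98 [682.  25.   6.]
pad 198 med [ 513. -204.   59.] p2 [ 500. -229.   50.] p98 [ 521. -178.   67.]
lidarea 7409 med [604. -59.   1.] p2 [ 503. -200.   -6.] p98 [709. 125.   8.]
scoop 137 med [485. 343.  10.] p2 [451. 324.   4.] p98 [531. 37
[... 233 characters left out ...]
0, [787.0, 73.0, -759.0]), (312, [619.0, 39.0, 2.0]), (314, [620.0, 33.0, -1.0]), (316, [619.0, 27.0, 2.0]), (376, [619.0, -154.0, -2.0]), (378, [618.0, -159.0, 4.0]), (380, [619.0, -165.0, -0.0]), (382, [618.0, -171.0, 5.0]), (384, [784.0, -270.0, -753.0]), (386, [784.0, -279.0, -752.0]), (388, [784.0, -288.0, -750.0])]
col [(114, [736.0, -47.0, -49.0]), (116, [728.0, -47.0, -45.0]), (118, [706.0, -45.0, 10.0]), (120, [704.0, -46.0, -3.0]), (122, [697.0, -46.0, -2.0]), (124, [689.0, -45.0, 7.0]), (168, [555.0, -45.0, 3.0]), (170, [549.0, -45.0, -0.0]), (172, [543.0, -45.0, -2.0]), (174, [536.0, -44.0, 5.0]), (176, [531.0, -45.0, 2.0]), (178, [524.0, -44.0, 6.0]), (180, [519.0, -44.0, 2.0])]
```

```bash
python3 - <<'E'
import cv2
a=cv2.imread("pics/top0.png")[110:240,290:420]; b=cv2.imread("pics/scene0.png")[170:290,190:340]
a=cv2.resize(a,(400,400),interpolation=2); b=cv2.resize(b,(400,320),interpolation=2)
b=cv2.copyMakeBorder(b,0,80,0,0,0); cv2.imwrite("pics/c.png",cv2.hconcat([a,b]))
E
```

```text
(no output)
```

View pics/c.png

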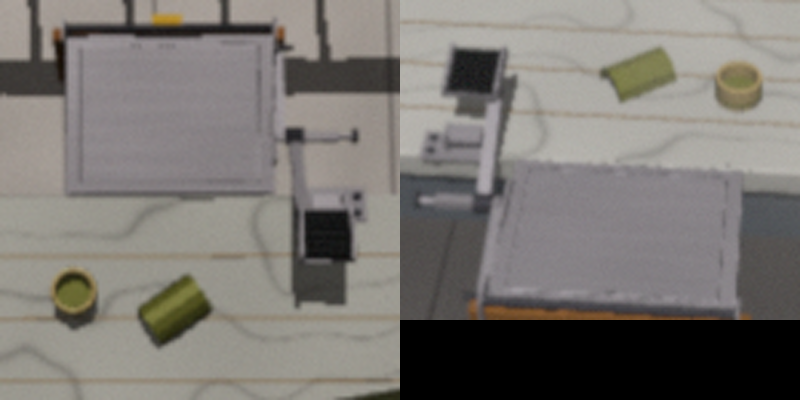

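Crop: the lid, cup (top crop 75,290), diagonal half tube (175,310), pad (327,235) and catch lip (345,205) are all visible. Refining the pad, bin and pieces.

```bash
python3 - <<'E'
from h import *
for n,box in(("top0",(380,165,412,205)),("scene0",(200,182,236,214))):
    im=cv2.imread(f"pics/{n}.png"); P=np.load(f"pics/{n}.npy"); x0,y0,x1,y1=box
    m=np.zeros(im.shape[:2],bool); m[y0:y1,x0:x1]=im[y0:y1,x0:x1].max(-1)<60
    q=P[m]; q=q[q[:,2]>45]; print(n,"pad",len(q),np.median(q,0).round(1),np.percentile(q,3,0).round(),np.percentile(q,97,0).round())
P=np.load("pics/scene0.npy"); im=cv2.imread("pics/scene0.png"); hsv=cv2.cvtColor(im,cv2.COLOR_BGR2HSV)
print(hsv[198,280],hsv[207,317])
for n,(x0,y0,x1,y1) in dict(half=(262,183,298,212),cup=(304,188,330,214)).items():
  for nm,QQ in(("scene",P),("top",np.load("pics/top0.npy"))):
    if nm=="top": x0,y0,x1,y1=dict(half=(330,195,362,226),cup=(302,193,326,218))[n]
    q=QQ[y0:y1,x0:x1].reshape(-1,3)
    for zt in (12,):
        t=q[q[:,2]>zt]; (cx,cy),wh,a=cv2.minAreaRect(t[:,:2].astype(np.float32)); mu=t.mean(0); w,v=np.linalg.eigh(np.cov(t[:,:2].T))
        print(nm,n,len(t),"rect",round(cx,1),round(cy,1),np.round(wh),round(a,1),"mean",mu.round(1),"axis",np.degrees(np.arctan2(v[1,1],v[0,1])).round(1),"x",t[:,0].min().round(),t[:,0].max().round(),"y",t[:,1].min().round(),t[:,1].max().round())
# lid edges in scene: height profile along a column
print([(v,P[v,270].round().tolist()) for v in range(226,244,2)]); print([(v,P[v,270].round().tolist()) for v in range(274,290,2)])
E
```

```text
top0 pad 227 [ 491.1 -201.9   64.4] [ 471. -221.   58.] [ 513. -181.   71.]
scene0 pad 235 [ 494.4 -205.3   61.6] [ 474. -223.   57.] [ 516. -187.   66.]
[ 31  90 128] [ 21  86 134]
scene half 229 rect 432.6 -62.6 [37. 63.] 34.5 mean [434.7 -62.6  18.4] axis 122.5 x 406.0 459.0 y -99.0 -31.0
top half 260 rect 429.3 -63.5 [39. 60.] 35.5 mean [429.  -63.2  20.4] axis 125.9 x 398.0 460.0 y -96.0 -29.0
scene cup 172 rect 447.0 31.7 [43. 45.] 85.0 mean [448.   31.4  19.9] axis -178.3 x 424.0 470.0 y 10.0 53.0
top cup 117 rect 444.6 32.5 [41. 41.] 89.0 mean [446.7  32.9  20.7] axis -158.0 x 424.0 465.0 y 12.0 53.0
[(226, [523.0, -77.0, -2.0]), (228, [531.0, -76.0, -0.0]), (230, [532.0, -76.0, -6.0]), (232, [545.0, -74.0, 1.0]), (234, [552.0, -74.0, 2.0]), (236, [559.0, -73.0, 2.0]), (238, [565.0, -72.0, 1.0]), (240, [569.0, -72.0, -1.0]), (242, [577.0, -71.0, 1.0])]
[(274, [673.0, -60.0, 3.0]), (276, [679.0, -59.0, 4.0]), (278, [685.0, -59.0, 4.0]), (280, [691.0, -58.0, 4.0]), (282, [692.0, -58.0, -1.0]), (284, [707.0, -56.0, 11.0]), (286, [707.0, -56.0, 4.0]), (288, [703.0, -57.0, -7.0])]
```

send_rows(
  commands=[
    [0,0,0,0.75,1],
    [0,0,0,0.75,1],
    [0,0,0,0.76,1],
    [3.5,-3.8,0,0,1],
    [3.5,-3.8,0,0,1],
    [3.5,-3.8,0,0,1],
    [3.5,-3.8,0,0,1],
    [3.5,-3.8,0,0,1],
  ],
  newtons=40,
)

```text
time: 1.1
tool_pos: [387.0, -316.6, 207.8]
tcp_rot: [-0.0, 1.0, -0.0, -0.0]
ft_force: [-0.2, -0.8, 0.2]
opening: -0.0
```

send_rows(
  commands=[
    [3.5,-3.8,0,0,1],
    [3.5,-3.8,0,0,1],
    [3.6,-3.7,0,0,1],
    [0,0,5,0,1],
    [0,0,5,0,1],
    [0,0,1,0,1],
    [0,0,0,0,1],
  ],
)

```text
time: 1.98
tool_pos: [492.5, -205.4, 98.7]
tcp_rot: [0.0, 1.0, -0.0, 0.0]
ft_force: [0.6, 0.1, 0.8]
opening: -0.001
```

```bash
python3 - <<'E'
from h import *
im,P=shot("scene","s1"); im2,_=shot("top","t1")
o=r.observe(); print(o["tool_pos"],o["ft_force"])
a=cv2.resize(im[140:270,160:320,::-1],(480,390)); cv2.imwrite("pics/c1.png",a)
E
```

```text
[ 493.05464979 -205.78307286   99.84508002] [-0.08816218  0.36654978  0.3540914 ]
```

View pics/c1.png

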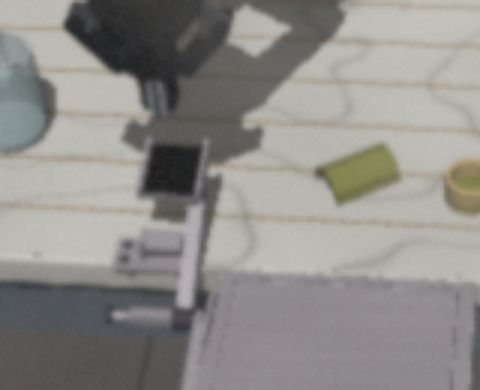

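The closed fingertips appear at crop (160,112) and the pad at (175,168). I'll check this by projecting the expected tip.

```bash
cat >> h.py <<'E'
def proj(c,p):
    k=K(c); q=(np.array(p,float)-np.array(k["position"]))@rot(k); q=np.array([q[0],-q[1],-q[2]])
    M=np.array([[k["fx"],0,k["cx"]],[0,k["fy"],k["cy"]],[0,0,1.]])
    return cv2.projectPoints(q.reshape(1,1,3),np.zeros(3),np.zeros(3),M,np.array(k["distortion"],float))[0].ravel()
E
python3 - <<'E'
from h import *
for p in([493,-205.5,89],[493,-205.5,100],[493,-204,63]):
    u=proj("scene",p); print(p,u.round(1),((u-[160,140])*3).round())
P=np.load("pics/s1.npy"); 
for v in range(168,184,2): print(v,P[v,208:218:2].round().tolist())
E
```

```text
[493, -205.5, 89] [215.5 187.3] [167. 142.]
[493, -205.5, 100] [215.  183.7] [165. 131.]
[493, -204, 63] [217.3 195.4] [172. 166.]
168 [[504.0, -213.0, 156.0], [500.0, -210.0, 153.0], [503.0, -204.0, 156.0], [498.0, -201.0, 152.0], [501.0, -195.0, 155.0]]
170 [[505.0, -213.0, 151.0], [503.0, -209.0, 149.0], [503.0, -205.0, 150.0], [501.0, -201.0, 149.0], [497.0, -197.0, 145.0]]
172 [[497.0, -217.0, 139.0], [503.0, -210.0, 144.0], [507.0, -204.0, 147.0], [505.0, -200.0, 146.0], [502.0, -196.0, 144.0]]
174 [[500.0, -216.0, 135.0], [502.0, -211.0, 137.0], [507.0, -205.0, 142.0], [507.0, -200.0, 142.0], [499.0, -198.0, 135.0]]
176 [[499.0, -218.0, 128.0], [503.0, -211.0, 132.0], [505.0, -206.0, 134.0], [506.0, -201.0, 135.0], [501.0, -198.0, 131.0]]
178 [[361.0, -261.0, 1.0], [505.0, -212.0, 127.0], [506.0, -207.0, 129.0], [505.0, -202.0, 128.0], [354.0, -241.0, -3.0]]
180 [[366.0, -260.0, -1.0], [367.0, -254.0, 0.0], [365.0, -250.0, -2.0], [364.0, -245.0, -2.0], [366.0, -239.0, -0.0]]
182 [[373.0, -259.0, -2.0], [371.0, -254.0, -3.0], [372.0, -248.0, -2.0], [374.0, -242.0, 0.0], [372.0, -238.0, -2.0]]
```

```bash
python3 - <<'E'
from h import *
im,P=shot("scene","s2"); o=r.observe(); print(o["time"],o["tool_pos"])
for v in range(172,194,2): print(v,P[v,210:218:2].round().tolist(), im[v,214])
E
```

```text
2.125 [ 493.01763539 -205.76574572   99.857506  ]
172 [[502.0, -210.0, 143.0], [502.0, -206.0, 143.0], [504.0, -201.0, 145.0], [501.0, -197.0, 143.0]] [89 91 93]
174 [[505.0, -210.0, 140.0], [507.0, -205.0, 141.0], [505.0, -201.0, 140.0], [498.0, -198.0, 135.0]] [95 96 98]
176 [[506.0, -211.0, 134.0], [504.0, -207.0, 133.0], [502.0, -202.0, 132.0], [499.0, -199.0, 129.0]] [103 102 107]
178 [[506.0, -211.0, 129.0], [505.0, -207.0, 128.0], [504.0, -203.0, 127.0], [358.0, -240.0, -0.0]] [94 96 93]
180 [[367.0, -254.0, -0.0], [365.0, -250.0, -1.0], [366.0, -244.0, 0.0], [364.0, -239.0, -1.0]] [90 88 83]
182 [[374.0, -253.0, -1.0], [374.0, -248.0, -1.0], [376.0, -242.0, 1.0], [375.0, -237.0, 1.0]] [92 93 91]
184 [[383.0, -251.0, 1.0], [380.0, -247.0, -2.0], [380.0, -241.0, -2.0], [382.0, -235.0, 0.0]] [93 93 90]
186 [[387.0, -251.0, -4.0], [390.0, -244.0, 0.0], [385.0, -241.0, -4.0], [386.0, -235.0, -3.0]] [93 93 91]
188 [[469.0, -226.0, 64.0], [470.0, -221.0, 65.0], [473.0, -215.0, 68.0], [473.0, -210.0, 69.0]] [57 59 54]
190 [[478.0, -224.0, 66.0], [472.0, -221.0, 61.0], [475.0, -216.0, 63.0], [477.0, -210.0, 65.0]] [29 26 30]
192 [[483.0, -224.0, 64.0], [483.0, -219.0, 64.0], [486.0, -213.0, 67.0], [485.0, -208.0, 66.0]] [37 36 39]
```

The image puts the tip near z≈125, while the pose implies 89. I'll probe down and let the force tell which is right.

send_rows(
  commands=[
    [0,0,1,0,1],
    [0,0,0.6,0,1],
    [0,0,0.4,0,1],
    [0,0,0.3,0,1],
    [0,0,0.3,0,1],
    [0,0,0.3,0,1],
    [0,0,0,0,1],
  ],
)

```text
time: 3.0
tool_pos: [492.1, -205.0, 68.8]
tcp_rot: [-0.0, 1.0, -0.0, -0.0]
ft_force: [0.9, -0.2, 0.5]
opening: -0.001
```

send_rows(
  commands=[
    [0,0,0.5,0,1],
    [0,0,0.5,0,1],
    [0,0,0.5,0,1],
    [0,0,0.5,0,1],
    [0,0,0,0,1],
    [0,0,0,0,1],
  ],
)

```text
time: 3.75
tool_pos: [492.3, -205.1, 49.1]
tcp_rot: [0.0, 1.0, -0.0, 0.0]
ft_force: [-0.2, 0.2, -0.8]
opening: 0.002
```

```bash
python3 - <<'E'
from h import *
im,P=shot("scene","s3"); im2,_=shot("top","t3")
o=r.observe(); print(o["tool_pos"],o["ft_force"],o["ft_torque"],o["opening"])
a=cv2.resize(im[140:270,160:320,::-1],(400,325)); b=cv2.resize(im2[110:240,340:470,::-1],(325,325)); cv2.imwrite("pics/c3.png",cv2.hconcat([a,b]))
E
```

```text
[ 492.31759016 -205.11308131   49.17989815] [-0.18791621  0.40815787  0.31253517] [ 0.01748577  0.05893713 -0.03315246] 0.0019614632258910096
```

View pics/c3.png

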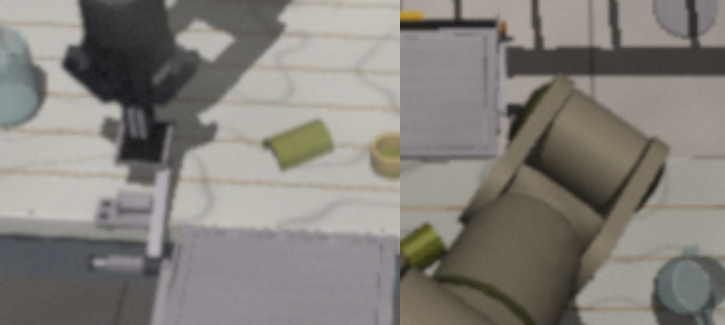

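The fingers are still just above the pad (tip at crop (137,135), pad centre (145,143)). The real tip is about 35 mm higher than nominal, so I'm continuing down.

send_rows(
  commands=[
    [0,0,0.4,0,1],
    [0,0,0.3,0,1],
    [0,0,0.3,0,1],
    [0,0,0.2,0,1],
    [0,0,0,0,1],
  ],
)

```text
time: 4.47
tool_pos: [491.9, -205.2, 37.5]
tcp_rot: [0.0, 1.0, -0.0, -0.0]
ft_force: [-4.2, 1.1, 9.9]
opening: 0.001
```

Contact is at TCP z≈39, so the tip is about 24 mm above the TCP. Now pressing along the arc.

send_rows(
  commands=[
    [-0.25,0,0.5,0,1],
    [-0.25,0,0.5,0,1],
    [-0.2,0,0.5,0,1],
    [-0.2,0,0.5,0,1],
    [-0.15,0,0.5,0,1],
    [-0.15,0,0.5,0,1],
    [0,0,0,0,1],
  ],
)

```text
time: 5.35
tool_pos: [480.1, -205.2, 7.0]
tcp_rot: [0.0, 1.0, -0.0, -0.0]
ft_force: [-1.7, -0.2, 4.1]
opening: 0.0
```

send_rows(
  commands=[
    [-0.1,0,0.4,0,1],
    [-0.1,0,0.4,0,1],
    [0,0,0.3,0,1],
    [0,0,0,0,1],
  ],
)

```text
time: 5.85
tool_pos: [478.5, -205.9, -1.8]
tcp_rot: [0.001, 1.0, -0.0, 0.001]
ft_force: [-8.4, 0.4, 25.4]
opening: -0.001
```

```bash
python3 - <<'E'
from h import *
im,P=shot("scene","s4")
o=r.observe(); print(o["tool_pos"],o["ft_force"],o["ft_torque"])
a=cv2.resize(im[100:290,160:360,::-1],(600,570)); cv2.imwrite("pics/c4.png",a)
E
```

```text
[ 478.52921709 -205.86928638   -1.84928847] [-7.7461421   0.83550837 26.26937238] [0.03296071 1.28070959 0.03873352]
```

View pics/c4.png

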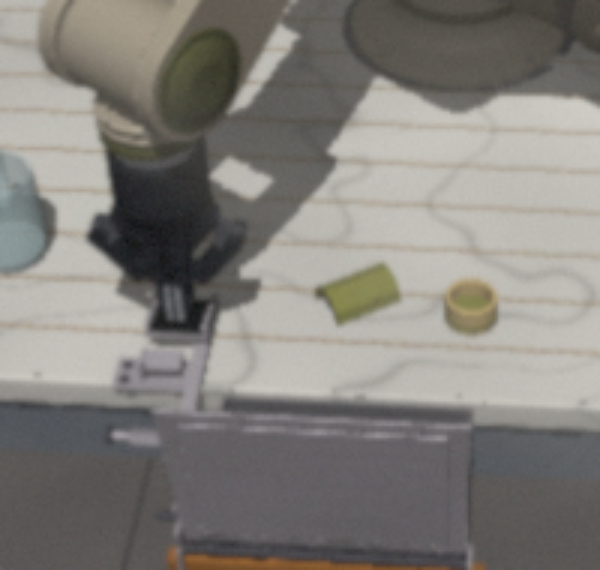

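The lid is up (at 320,470) and the pedal is on its stop at 26 N. Shifting right.

send_rows(
  commands=[
    [0,0.4,0,0,1],
    [0,0.5,0,0,1],
    [0,0.5,0,0,1],
    [0,0.5,0,0,1],
    [0,0.5,0,0,1],
    [0,0.3,0,0,1],
    [0,0,0,0,1],
  ],
)

```text
time: 6.78
tool_pos: [478.2, -230.0, -2.1]
tcp_rot: [-0.001, 1.0, -0.0, 0.0]
ft_force: [-4.8, 13.7, 28.6]
opening: 0.001
```

```bash
python3 - <<'E'
from h import *
im,P=shot("scene","s5")
o=r.observe(); print(o["tool_pos"],o["ft_force"],o["ft_torque"])
a=cv2.resize(im[170:290,180:300,::-1],(500,500)); cv2.imwrite("pics/c5.png",a)
E
```

```text
[ 478.16495099 -230.04583146   -2.10309742] [-4.82474401 13.40924948 28.79593449] [2.41065857 0.70408128 0.06904873]
```

View pics/c5.png

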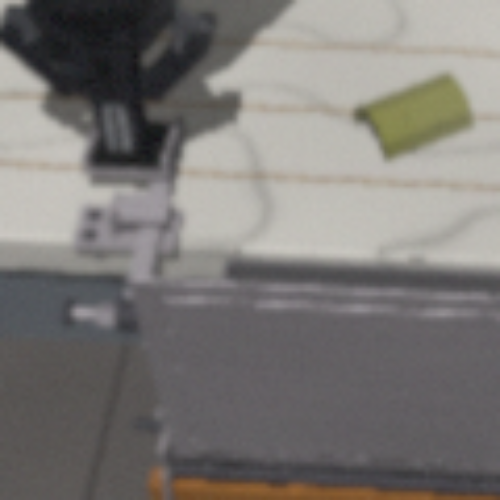

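The lever bar is now under the lip (140,215), and the 13 N side force says it is at its end stop. Easing up.

send_rows(
  commands=[
    [0,0,-0.2,0,1],
    [0,0,-0.2,0,1],
    [0,0,-0.2,0,1],
    [0,0,-0.2,0,1],
    [0,0,-0.2,0,1],
    [0,0,-0.2,0,1],
    [0,0,0,0,1],
  ],
)

```text
time: 7.7
tool_pos: [478.1, -232.2, 8.0]
tcp_rot: [0.0, 1.0, -0.0, -0.0]
ft_force: [-0.8, -0.6, 0.1]
opening: 0.005
```

Released with no force. Lifting and moving over to the cup with the gripper open.

send_rows(
  commands=[
    [0,0,-4,0,1],
    [0,0,-5,0,1],
    [-0.6,-5.2,-1,0,-1],
    [-0.6,-5.3,0,0,-1],
    [-0.6,-5.3,0,0,-1],
    [-0.7,-5.3,0,0,-1],
    [-0.7,-5.3,0,0,-1],
    [0,0,0,0,-1],
  ],
)

```text
time: 8.7
tool_pos: [445.3, 34.7, 108.0]
tcp_rot: [-0.0, 1.0, 0.002, -0.0]
ft_force: [1.1, -0.6, 0.3]
opening: 1.001
```

```bash
python3 - <<'E'
from h import *
im,P=shot("scene","s6"); im2,_=shot("top","t6")
o=r.observe(); print(o["tool_pos"],o["ft_force"],o["opening"],o["qpos"])
q=P.reshape(-1,3); q=q[(q[:,0]>560)&(q[:,0]<760)&(abs(q[:,1]+62)<90)&(q[:,2]>40)]; print("lid up",len(q),np.percentile(q,[2,50,98],axis=0).round().tolist())
a=cv2.resize(im[60:290,160:440,::-1],(700,575)); cv2.imwrite("pics/c6.png",a)
E
```

```text
[446.46043588  32.05618012 108.0658444 ] [ 0.27062253 -0.80042208  0.50983636] 0.9968728335218847 [-1.93773881e-01  3.15704182e-01  1.72917933e+00 -2.87353696e-04
  1.09641750e+00  1.37660746e+00]
lid up 4087 [[686.0, -148.0, 43.0], [694.0, -61.0, 111.0], [700.0, 24.0, 167.0]]
```

View pics/c6.png

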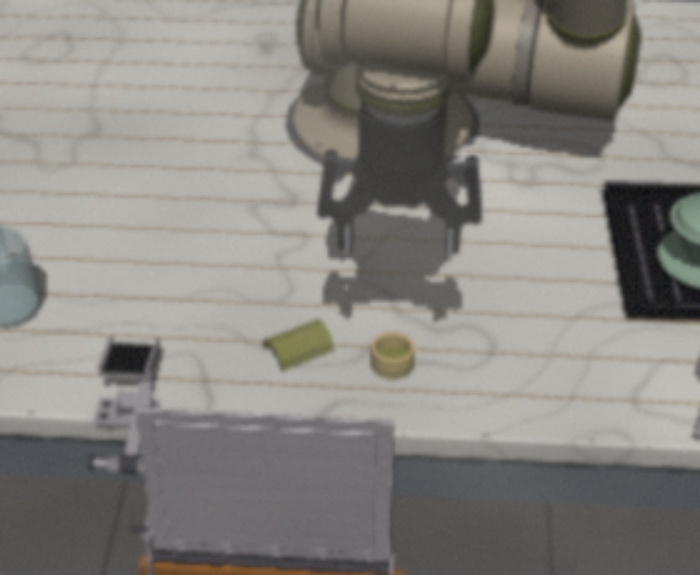

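The lid stands by itself at (265,490), with the pieces undisturbed. Fingertips are at crop (345,250) and (455,250); reading their depth.

```bash
cat > tip.py <<'E'
from h import *
import sys
def tips(P,o):
    t=o["tool_pos"]; q=P.reshape(-1,3); q=q[(abs(q[:,0]-t[0])<35)&(abs(q[:,1]-t[1])<75)&(q[:,2]>t[2]+5)&(q[:,2]<t[2]+150)]
    for s in(-1,1):
        k=q[s*(q[:,1]-t[1])>5]
        if len(k): b=k[k[:,2]<k[:,2].min()+10]; print("tip",s,"zmin",k[:,2].min().round(),"rel tcp",(k[:,2].min()-t[2]).round(),b.mean(0).round(),np.ptp(b,0).round())
if __name__=="__main__": tips(np.load(f"pics/{sys.argv[1]}.npy"),r.observe())
E
python3 tip.py s6
```

```text
tip -1 zmin 145.0 rel tcp 37.0 [456. -13. 151.] [12. 12.  9.]
tip 1 zmin 144.0 rel tcp 36.0 [454.  83. 151.] [11. 12. 10.]
```

send_rows(
  commands=[
    [0,0,4,0,-1],
    [0,0,4,0,-1],
    [0,0,3,0,-1],
    [0,0,1,0,-1],
    [0,0,1,0,-1],
    [0,0,0,0,-1],
    [0,0,0,0,-1],
  ],
  newtons=25,
)

```text
time: 9.68
tool_pos: [446.9, 31.8, -21.3]
tcp_rot: [0.0, 1.0, -0.0, 0.001]
ft_force: [0.2, 0.1, 0.5]
opening: 1.005
```

```bash
python3 - <<'E'
from h import *
from tip import tips
im,P=shot("scene","s7"); o=r.observe(); print(o["tool_pos"],o["ft_force"]); tips(P,o)
a=cv2.resize(im[130:230,260:380,::-1],(600,500)); cv2.imwrite("pics/c7.png",a)
E
```

```text
[446.81853039  31.86004285 -21.31823325] [-0.17296115 -1.16519179  0.06119936]
tip -1 zmin -6.0 rel tcp 15.0 [454. -12.  -1.] [69. 70. 10.]
tip 1 zmin -7.0 rel tcp 14.0 [452.  77.  -2.] [70. 67. 10.]
```

View pics/c7.png

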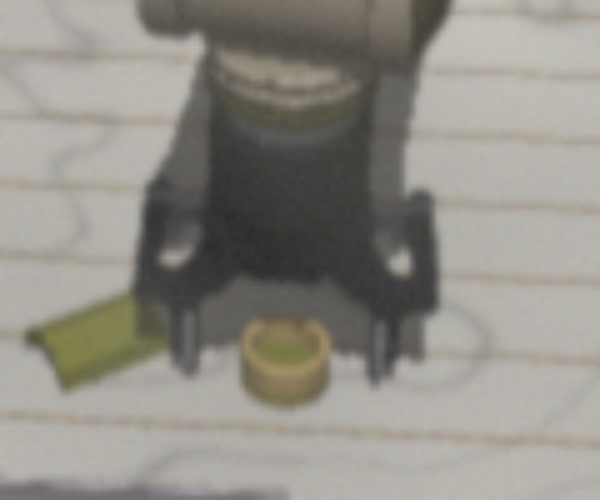

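The cup (285,360) is centred between the open fingers (185,370 and 378,375). Closing gently.

send_rows(
  commands=[
    [0,0,0,0,0.3],
    [0,0,0,0,0.3],
    [0,0,0,0,0.3],
    [0,0,0,0,0.3],
    [0,0,0,0,0.3],
    [0,0,0,0,0.3],
  ],
  newtons=25,
)

```text
time: 10.48
tool_pos: [446.5, 32.0, -21.6]
tcp_rot: [0.0, 1.0, -0.0, 0.0]
ft_force: [-0.6, -0.4, 5.4]
opening: 0.507
```

send_rows(
  commands=[
    [0,0,-2,0,0.3],
    [0,0,-5,0,0.3],
    [2,1,-2,0,0.3],
    [4,2.6,0,0,0.3],
    [4,2.6,0,0,0.3],
    [4,2.6,0,0,0.3],
    [1.2,0.6,0,0,0.3],
    [0,0,0,0,0.3],
  ],
)

```text
time: 11.48
tool_pos: [598.4, -62.5, 67.5]
tcp_rot: [-0.0, 1.0, -0.001, -0.0]
ft_force: [0.3, 1.6, -0.4]
opening: 0.509
```

Held (0.509). Lowering into the mouth, releasing and rising.

send_rows(
  commands=[
    [0,0,4,0,0.3],
    [0,0,4,0,0.3],
    [0,0,0,0,0.3],
    [0,0,0,0,-0.8],
    [0,0,0,0,-0.8],
    [0,0,0,0,-0.8],
  ],
)

```text
time: 12.22
tool_pos: [598.8, -62.2, -10.8]
tcp_rot: [0.0, 1.0, -0.0, 0.001]
ft_force: [-0.0, 0.6, -0.6]
opening: 0.902
```

send_rows(
  commands=[
    [0,0,-5,0,-1],
    [0,0,-6,0,-1],
    [-4,0,0,1,-1],
    [0,0,0,1,-1],
    [0,0,0,1,-1],
    [0,0,0,1,-1],
    [0,0,0,1,-1],
    [0,0,0,0.5,-1],
  ],
)

```text
time: 13.22
tool_pos: [558.4, -62.1, 98.6]
tcp_rot: [-0.0, 0.886, -0.464, 0.0]
ft_force: [0.3, 0.5, 0.0]
opening: 1.0
```

```bash
python3 - <<'E'
from h import *
im,P=shot("scene","s8"); im2,T=shot("top","t8"); o=r.observe(); print(o["tool_pos"],o["tcp_rot"],o["qpos"],o["opening"])
q=P.reshape(-1,3); q=q[(q[:,0]>560)&(q[:,0]<760)&(abs(q[:,1]+62)<90)&(q[:,2]>40)]; print("lid",len(q),np.percentile(q,[2,50,98],axis=0).round().tolist())
x0,y0,x1,y1=(262,183,298,212); t=P[y0:y1,x0:x1].reshape(-1,3); t=t[t[:,2]>12]; print(len(t),cv2.minAreaRect(t[:,:2].astype(np.float32)))
cv2.imwrite("pics/c8.png",cv2.resize(im[60:290,160:440,::-1],(700,575)))
E
```

```text
[558.37775523 -62.13784804  98.55779122] [-6.57695149e-05  8.86718772e-01 -4.62309050e-01  3.97421866e-04] [-3.21524309e-01  5.01874887e-01  1.43452559e+00  4.25495315e-06
  1.20438653e+00  2.21046553e+00] 0.9994246720630794
lid 9644 [[565.0, -143.0, 47.0], [608.0, -55.0, 237.0], [699.0, 20.0, 421.0]]
489 ((526.02001953125, -61.70207595825195), (210.04954528808594, 52.745906829833984), 14.672983169555664)
```

send_rows(
  commands=[
    [-2.4,3.5,0,0,-1],
    [-2.4,3.5,0,0,-1],
    [-2.5,3.5,0,0,-1],
    [0,0,4,0,-1],
    [0,0,4,0,-1],
    [0,0,0,0,-1],
  ],
)

```text
time: 14.08
tool_pos: [429.3, -62.0, 16.9]
tcp_rot: [0.0, 0.887, -0.461, -0.002]
ft_force: [0.1, 0.5, 0.7]
opening: 1.0
```

```bash
python3 - <<'E'
from h import *
im,P=shot("scene","s9"); o=r.observe(); print(o["tool_pos"],o["ft_force"])
cv2.imwrite("pics/c9.png",cv2.resize(im[110:290,200:400,::-1],(660,594)))
E
```

```text
[430.32950339 -62.4109914   18.23780628] [0.07437363 0.30125838 0.44339158]
```

View pics/c9.png

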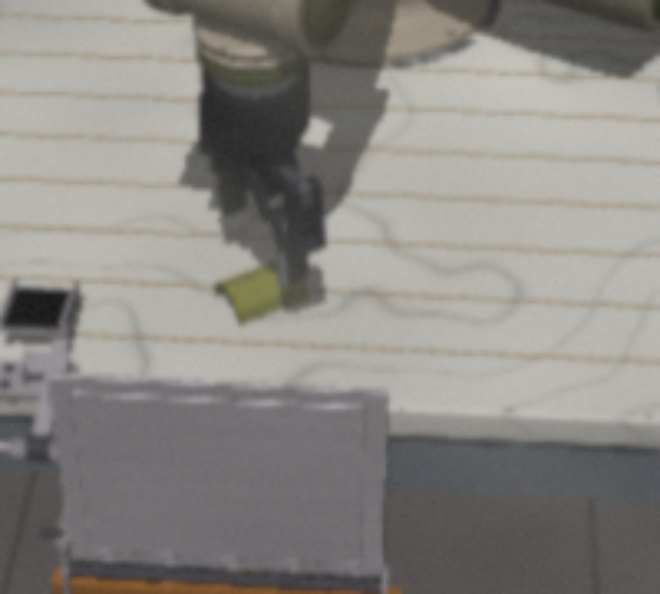

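The cup is gone from the table and the half tube (255,295) lies under the straddling fingers. Descending and closing.

send_rows(
  commands=[
    [0,0,2,0,-1],
    [0,0,1.5,0,-1],
    [0,0,0.6,0,-1],
    [0,0,0,0,0.3],
    [0,0,0,0,0.3],
    [0,0,0,0,0.3],
    [0,0,0,0,0.3],
    [0,0,0,0,0.3],
  ],
)

```text
time: 15.12
tool_pos: [430.9, -62.6, -22.2]
tcp_rot: [-0.0, 0.887, -0.462, 0.001]
ft_force: [-0.6, 0.3, 7.8]
opening: 0.476
```

send_rows(
  commands=[
    [0,0,-1.5,0,0.3],
    [0,0,-5,0,0.3],
    [0,0,-2.5,0,0.3],
    [2.4,-3.4,0,0,0.3],
    [2.4,-3.4,0,0,0.3],
    [2.4,-3.5,0,0,0.3],
    [2.4,-3.5,0,0,0.3],
    [0,0,0,0,0.3],
  ],
)

```text
time: 16.12
tool_pos: [600.4, -62.0, 66.8]
tcp_rot: [-0.0, 0.887, -0.462, 0.001]
ft_force: [-0.1, -0.1, -0.9]
opening: 0.475
```

send_rows(
  commands=[
    [0,0,4,0,0.3],
    [0,0,2.5,0,0.3],
    [0,0,0,0,0.3],
    [0,0,0,0,-0.5],
    [0,0,0,0,-0.5],
    [0,0,0,0,-0.5],
  ],
)

```text
time: 16.88
tool_pos: [598.9, -62.2, 2.9]
tcp_rot: [-0.0, 0.887, -0.462, 0.001]
ft_force: [0.5, -0.4, 0.6]
opening: 0.754
```

send_rows(
  commands=[
    [0,0,-5,0,-0.5],
    [0,0,-6,0,-0.5],
    [0,0,-1,-1,1],
    [0,0,0,-1,1],
    [0,0,0,-1,1],
    [0,0,0,-1,1],
    [0,0,0,-1,1],
    [0,0,0,-0.5,1],
  ],
)

```text
time: 17.88
tool_pos: [598.5, -62.0, 122.4]
tcp_rot: [0.0, 1.0, 0.002, 0.0]
ft_force: [0.4, 0.2, -0.2]
opening: 0.006
```

send_rows(
  commands=[
    [-4,5,0,0,1],
    [-4,5,0,0,1],
    [-4,5,0,0,1],
    [-0.2,1.9,0,0,1],
    [0,0,0,0,1],
  ],
)

```text
time: 18.5
tool_pos: [479.6, -228.3, 122.3]
tcp_rot: [0.0, 1.0, -0.001, 0.0]
ft_force: [0.1, 0.5, 0.1]
opening: 0.002
```

```bash
python3 - <<'E'
from h import *
im,P=shot("scene","s10"); im2,T=shot("top","t10"); o=r.observe(); print(o["time"],o["tool_pos"],o["tcp_rot"],o["opening"])
n="s10"; x0,y0,x1,y1=(195,182,236,220); m=np.zeros(im.shape[:2],bool); m[y0:y1,x0:x1]=im[y0:y1,x0:x1].max(-1)<60
q=P[m]; q=q[(q[:,2]>12)&(q[:,2]<50)]; print("pad",len(q),np.median(q,0).round(1),np.percentile(q,3,0).round(),np.percentile(q,97,0).round())
hs=cv2.cvtColor(im2,cv2.COLOR_RGB2HSV); g=cv2.inRange(hs,(18,80,30),(45,255,255)); g[:100]=0; g[180:]=0; g[:,:305]=0; g[:,390:]=0
q=T[g>0]; print("green in bin",len(q),np.nanpercentile(q,[2,50,98],axis=0).round().tolist() if len(q) else "")
a=cv2.resize(im[110:290,180:360,::-1],(400,400)); b=cv2.resize(im2[100:240,290:430,::-1],(400,400)); cv2.imwrite("pics/c10.png",cv2.hconcat([a,b]))
E
```

```text
18.6 [ 479.9439257  -226.4583473   122.04500967] [-1.41228367e-04  9.99999974e-01  1.47102027e-04  1.04827066e-04] 0.0013771670871576315
pad 161 [ 481.7 -228.4   25.8] [ 461. -246.   22.] [ 501. -210.   30.]
green in bin 240 [[576.0, -90.0, -158.0], [601.0, -61.0, -114.0], [629.0, -32.0, -105.0]]
```

View pics/c10.png

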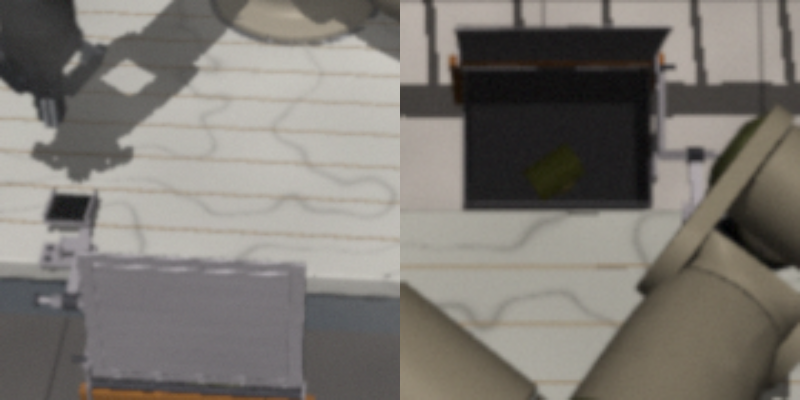

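Right crop: the half tube lies in the bin at (555,170), about z −114, apparently on top of the cup. The pedal is still hooked, with the pad at (481.7,−228). Pressing it now.

send_rows(
  commands=[
    [0,0,5,0,1],
    [0,0,5,0,1],
    [0,0,1.2,0,1],
    [0,0,0.4,0,1],
    [0,0,0.4,0,1],
    [0,0,0.4,0,1],
    [0,0,0.3,0,1],
    [0,0,0,0,1],
  ],
)

```text
time: 19.6
tool_pos: [479.6, -227.9, -1.8]
tcp_rot: [0.001, 1.0, -0.0, 0.001]
ft_force: [-9.2, 4.0, 29.4]
opening: -0.001
```

send_rows(
  commands=[
    [0,-0.4,0,0,1],
    [0,-0.5,0,0,1],
    [0,-0.5,0,0,1],
    [0,-0.5,0,0,1],
    [0,-0.5,0,0,1],
    [0,-0.3,0,0,1],
    [0,0,0,0,1],
  ],
)

```text
time: 20.48
tool_pos: [480.3, -204.0, -1.5]
tcp_rot: [0.004, 1.0, -0.0, 0.002]
ft_force: [-12.9, -11.8, 27.1]
opening: 0.004
```

```bash
python3 - <<'E'
from h import *
im,P=shot("scene","s11"); o=r.observe(); print(o["time"],o["tool_pos"],o["ft_force"])
for n in("s4","s5","s11"):
    I=cv2.imread(f"pics/{n}.png"); Q=np.load(f"pics/{n}.npy"); x0,y0,x1,y1=(190,195,242,232)
    m=np.zeros(I.shape[:2],bool); m[y0:y1,x0:x1]=True
    q=Q[m&(Q[...,2]>9)&(Q[...,2]<32)&(Q[...,0]>455)&(Q[...,0]<506)]; print(n,len(q),np.percentile(q[:,1],[3,50,97]).round())
cv2.imwrite("pics/c11.png",cv2.resize(im[170:290,180:300,::-1],(500,500)))
E
```

```text
20.525 [ 480.30493565 -204.04112624   -1.53210135] [-12.75560619 -11.52359353  27.55618281]
s4 247 [-229. -198. -179.]
s5 248 [-251. -220. -200.]
s11 246 [-229. -198. -178.]
```

View pics/c11.png

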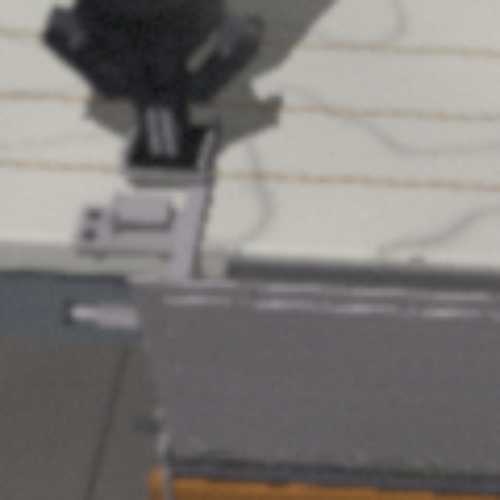

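The bar is clear of the lip (195,240) and the pad's y range matches the pre-shift one (−229…−178). Easing up along the arc.

send_rows(
  commands=[
    [0,0,-0.2,0,1],
    [0,0,-0.25,0,1],
    [0.05,0,-0.25,0,1],
    [0.05,0,-0.25,0,1],
    [0.05,0,-0.25,0,1],
    [0.08,0,-0.25,0,1],
    [0.08,0,-0.25,0,1],
    [0.08,0,-0.25,0,1],
  ],
)

```text
time: 21.52
tool_pos: [483.6, -200.5, 14.8]
tcp_rot: [0.0, 1.0, -0.0, 0.0]
ft_force: [2.3, -1.9, 4.7]
opening: -0.002
```

send_rows(
  commands=[
    [0.1,0,-0.25,0,1],
    [0.1,0,-0.25,0,1],
    [0.1,0,-0.25,0,1],
    [0.1,0,-0.25,0,1],
    [0.12,0,-0.25,0,1],
    [0.12,0,-0.25,0,1],
    [0.12,0,-0.25,0,1],
    [0.12,0,-0.25,0,1],
  ],
)

```text
time: 22.52
tool_pos: [491.9, -200.5, 35.0]
tcp_rot: [0.0, 1.0, -0.0, -0.0]
ft_force: [0.3, -2.5, 8.4]
opening: 0.002
```

send_rows(
  commands=[
    [0.1,0,-0.2,0,1],
    [0.1,0,-0.2,0,1],
    [0.1,0,-0.2,0,1],
    [0,0,-0.2,0,1],
    [0,0,-0.2,0,1],
    [0,0,-0.2,0,1],
    [0,0,-0.2,0,1],
    [0,0,0,0,1],
  ],
)

```text
time: 23.52
tool_pos: [495.0, -200.4, 48.6]
tcp_rot: [0.0, 1.0, -0.0, 0.0]
ft_force: [-0.0, 0.2, 0.3]
opening: 0.001
```

Free of the pad. Lifting straight up and checking.

send_rows(
  commands=[
    [0,0,-2,0,1],
    [0,0,-5,0,1],
    [0,0,-5,0,1],
    [-5,0,0,0,1],
    [-5,0,0,0,1],
    [0,0,0,0,1],
  ],
)

```text
time: 24.28
tool_pos: [392.7, -199.8, 168.7]
tcp_rot: [-0.0, 1.0, -0.001, -0.0]
ft_force: [0.2, -0.3, 0.8]
opening: 0.001
```

```bash
python3 - <<'E'
from h import *
im,P=shot("scene","s12"); P0=np.load("pics/scene0.npy"); o=r.observe(); print(o["time"],o["tool_pos"],o["ft_force"])
I0=cv2.imread("pics/scene0.png")[...,::-1]
for n,Q,I in(("0",P0,I0),("now",P,im)):
    x0,y0,x1,y1=(200,182,236,214); m=np.zeros(I.shape[:2],bool); m[y0:y1,x0:x1]=I[y0:y1,x0:x1].max(-1)<60
    q=Q[m]; q=q[(q[:,2]>45)&(q[:,2]<80)]; print(n,"pad",len(q),np.median(q,0).round(1),np.percentile(q,[3,97],axis=0).round().tolist())
    l=Q[240:278,232:312].reshape(-1,3); A=np.c_[l[:,0]-620,np.ones(len(l))]; k=np.linalg.lstsq(A,l[:,2],rcond=None)[0]; print("lid slope,z",k.round(3))
    for nm,b in dict(scoop=(430,185,462,240),pitcher=(140,145,180,192),gaiwan=(420,132,468,176)).items():
        print(nm,np.nanmedian(Q[b[1]:b[3],b[0]:b[2]].reshape(-1,3),0).round(1), end=" ")
    print()
E
```

```text
24.325 [ 394.32477381 -200.37277186  168.91235255] [ 0.2306492  -0.23452396  0.9898768 ]
0 pad 235 [ 494.4 -205.3   61.6] [[474.0, -223.0, 57.0], [516.0, -187.0, 66.0]]
 ** On entry to DLASCL parameter number  4 had an illegal value
 ** On entry to DLASCL parameter number  4 had an illegal value
 ** On entry to DLASCL parameter number  4 had an illegal value
 ** On entry to DLASCL parameter number  4 had an illegal value
 ** On entry to DLASCL parameter number  5 had an illegal value
 ** On entry to DLASCL parameter number  4 had an illegal valueTraceback (most recent call last):
  File "<stdin>", line 7, in <module>
    x, resids, rank, s = _umath_linalg.lstsq(a, b, rcond,
                         ~~~~~~~~~~~~~~~~~~~^^^^^^^^^^^^^
                                             signature=signature)
                                             ^^^^^^^^^^^^^^^^^^^^
    raise LinAlgError("SVD did not converge in Linear Least Squares")
numpy.linalg.LinAlgError: SVD did not converge in Linear Least Squares
```

```bash
python3 - <<'E'
from h import *
for n in("scene0","s12"):
    Q=np.load(f"pics/{n}.npy"); I=cv2.imread(f"pics/{n}.png"); x0,y0,x1,y1=(200,182,236,214); m=np.zeros(I.shape[:2],bool); m[y0:y1,x0:x1]=I[y0:y1,x0:x1].max(-1)<60
    q=Q[m]; q=q[(q[:,2]>45)&(q[:,2]<80)]; print(n,"pad",len(q),np.median(q,0).round(1),np.percentile(q,[3,97],axis=0).round().tolist())
    l=Q[240:278,232:312].reshape(-1,3); l=l[np.isfinite(l[:,0])]; print("lid",np.polyfit(l[:,0]-620,l[:,2],1).round(3),len(l))
    for nm,b in dict(scoop=(430,185,462,240),pitcher=(140,145,180,192),gaiwan=(420,132,468,176)).items(): print(nm,np.nanmedian(Q[b[1]:b[3],b[0]:b[2]].reshape(-1,3),0).round(1),end=" ")
    print()
E
```

```text
scene0 pad 235 [ 494.4 -205.3   61.6] [[474.0, -223.0, 57.0], [516.0, -187.0, 66.0]]
lid [0.016 1.8  ] 3018
scoop [ 4.505e+02  3.543e+02 -4.000e-01] pitcher [ 381.  -381.8   14.9] gaiwan [278.2 362.1  18.1] 
s12 pad 232 [ 494.8 -205.3   61.7] [[474.0, -223.0, 57.0], [515.0, -187.0, 66.0]]
lid [0.016 1.758] 3029
scoop [ 4.498e+02  3.543e+02 -3.000e-01] pitcher [ 382.1 -381.9   14.6] gaiwan [277.9 362.5  18.2]
```

The pad and lid match the initial shut state, and nothing else has moved. Handing in.

```bash
python3 -c "
from plant import r; print(r.finish_job(), r.observe()['time'])"
```

```text
the job is handed in; nothing more can be done
the job is handed in; nothing more can be done
```

I pressed the pedal and hooked it under its catch, dropped both offcuts into the bin, then freed the pedal and eased the lid shut. I handed the job in at about 24 s. It reports no verdict, so success rests on my own checks:

- **Lid and pedal:** in the last picture the pad is within 0.5 mm of its starting place. The lid's slope is unchanged (0.016 in both pictures), so the lid is shut, the pedal fully up and back at the inner end.
- **Speed of closing:** I estimate the lid came down at about 1 rad/s. I did not measure its speed directly.
- **Other objects:** the scoop, pitcher and gaiwan readings agree with the start to about 1 mm.
- **Offcuts:** before closing, the camera saw the half tube in the bin at about z = −114 mm. I did not see the cup separately. It was gone from the table after I released it in the mouth, and the half tube seems to lie on top of it.
- **Disagreement:** the real fingertips sat about 35 mm higher than the reported tool position and tip extent imply. Camera depth and the first contact with the pad both showed this, and I worked with the measured offset.

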